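# Unlock the tool tray and hold it up level

## Robot

A 6-joint arm with a two-finger parallel gripper is mounted at the origin on a cart in front of the work surface, level with it; the furniture and walls round the work are solid. World frame = base frame: x ahead of the robot, y to its left, z up, the work surface at z = 0. Lengths are in m, angles in rad, forces in N, time in s.
With the tool pointing down it reaches from about 0.35 to 0.975 m from the base axis. Payload 17.4 kg.
Tool frame: the origin (TCP) lies midway between the tips of the shut fingers; the grasp point (between the pads) lies 19 mm behind it (arm.grip_point_offset is the distance from the TCP to the grasp point, in m); z points along the fingers, y is the line along which they close (so a half turn about z gives the same grasp; the last joint's range is limited). The gripper opens to 85 mm and grips with 20 to 120 N. Pads are 22 mm wide; open, the fingers measure 114 mm over their backs; the gripper's body (76 mm by 85 mm) begins 54 mm behind the grasp point. The pads swing forward as they close: fully open they stand 13 mm farther back than shut.
Start: joints at [-0.038, 0.116, 1.442, -0, 1.584, -0.038], TCP at [0.675, -0, 0.231] pointing down, gripper open.
Joint ranges: [-2.83, 2.83], [-0.83, 2.19], [0.07, 2.5], [-1.14, 4.28], [0.01, 3], [-2.97, 2.97]. Speed limits (rad/s): [1.89, 1.89, 2.22, 3.14, 3.14, 3.14].

## Interface

Orientations are given as [roll, pitch, yaw] about the fixed x, y, z axes, in that order (R = Rz(yaw) Ry(pitch) Rx(roll)).
In Python, from bench import arm gives the robot as it stands.
- The arm moves only by the shell command python3 -m creep 'ROWS'. ROWS is JSON, a list of rows, each a list of 7 numbers: the shift along the world's x, y, z in cm, then the turn, a rotation vector about the world's x, y, z in degrees, then the gripper command: -1 is shut, 1 is fully open, values between are in proportion. A call has 1 to 8 rows; each row shifts and turns the commanded pose from where the row before left it; what a row does not reach is not made up. A row lasts 1/8 s, in which the tool goes at most 62.5 mm and 10.7 degrees, less where a joint would pass 70% of its speed; a pose out of reach is approached as far as the arm can. A call is refused whole if a number of a shift passes 6.25 or a number of a turn 10.7, either way. A call with a gripper value outside its range is refused whole. The fingers move at their own pace and stop on an object; the grip force is fixed at half the most. Time passes only in rows, so rows that do not move let the fingers close. It gives the time, the measured TCP pose, the force, the opening and the grip force at its end, in the units of the state.
- arm.observe(): the state, without advancing time (a new reading comes with each control period).
- arm.grab_frame(name): name is "scene" or "side" or "wrist"; returns a dict with "pixels" (420x560x3 uint8, blue, green, red), "z_map" (420x560 float32, m along the optical axis (not along the pixel's ray), 0 where there is no reading), "mtx" (3x3 intrinsics, pixels), "extrinsics" (4x4, takes a point from camera to world coordinates). Camera axes: x right, y down, z forward; pixel columns grow to the right and rows downward; lengths in m; the calibration is good to about 2 mm. A picture is of the moment at which its call begins.
- arm.job_done(): hands the job in; it is judged then, once.
Trained networks look in the newest picture that a camera, given by its name, has taken for a name from the list of things; names that differ only in an ending like _2 or _b are one class to them, and where a whole thing is asked for, a point or a joint stands for the part that bears it (a point fixed in the world has none). Each returns a list of dicts, best first, with "p" (0 to 1); they miss things now and then, are a little off and sometimes report something else, mostly with a low value. They report only what shows in the picture. A call takes as long as a camera call.
- arm.silhouettes(camera, label): "region" (420x560 bool, what is visible of it) and "xy" ([column, row] in pixels, amid what is visible of it).
- arm.mark_of(camera, label): "xy" ([column, row] in pixels: a listed point, or the origin of a listed thing).
The state is a dict: "time": time; "qpos": joint angles; "qvel": joint speeds; "joint_torque": joint torques, N m; "ee_pos": TCP position; "tool_rot": TCP orientation; "ft_force": force on the tool from outside, world axes, zero at the start; "wrist_torque": the same for the moment, N m; "finger_gap": opening from 0.0 (shut) to 1.0 (fully open); "grasp_force": force on a finger pad.
Only numpy, scipy, OpenCV 4.12 (cv2) and the standard library are available. Lean on these libraries where they do the work, as an engineer would, in place of code of your own. Each camera call takes 0.05 s, during which the arm holds its last target. There are 200 camera calls.

## Task

The wooden tool tray is held down on its grey dock by a sliding transport lock. Slide the lock's upright black grip all the way towards the robot, to its open end stop, then take the tray by its bar handle, lift it straight up at least ten centimetres over the dock, level all the way so that the tin and the tape roll stay in it, and hold it still for two seconds; finish with the tray still held in the air. Leave the lock open and do not disturb the snips, the burnisher and the needle file lying round the dock.

Things in the scene. Friction and masses are not known exactly. Their poses are not given: they have to be found in the camera images.
- dock: Grey plate 208 x 205 x 10 mm screwed to the bench, with low aluminium rails (10 mm high) round the tray and the lock's channel on its right side. Origin: on the bench under the tray's middle; x away from the robot (turned by the dock's yaw), along the lock's channel and the tray, y left, z up. The plate spans x -104 to +104 mm and y -140 to +65 mm.
- lock (a joint): Sliding transport lock, metres along the dock's -x (towards the robot): 0 = fully locked (steel tongue over the tab at the foot of the tray, which then cannot be lifted), 0.045 = open, against the end stop (tab free). Starts locked or nearly so. It takes about 2 to 3 N to slide and stays where it is left.
- lock_grip (a point): Centre line of the lock's upright black plastic grip, 15 mm below its top. The grip is a block 16 mm along the dock's x and 24 mm along its y; its top is 69 mm above the bench, the top of the steel carriage under it 32 mm. It moves with the lock along the dock's x, at dock y = -107 mm. The channel's end stops are 30 mm high. Axes as the dock's.
- tray_grip (a point): Middle of the tool tray's bar handle (wood, 18 mm wide across, 22 mm high, 150 mm long between the two end posts; its top is 11 mm above this point). The axes are the tray's: x along the bar, away from the robot, z up. Seated on the dock the point is 104 mm above the bench, and 94 mm above the tray's underside.
- tool_tray: The tool tray itself; origin at the centre of its underside, axes as those of tray_grip. An open plywood box 170 x 86 x 36 mm with one cross wall in the middle (0.35 kg; about 0.5 kg loaded). It sits between the dock's rails with 2 mm play and lifts straight up. (A grinder motor and hose hang 0.65 to 0.85 m up at x 0.2, y 0.2: a high elbow can hit them; leaning the fingers outwards avoids it.)
- tin_centre (a point): Centre of the round flat tin (63 mm across, 26 mm high, about 0.13 kg) lying loose in one of the tray's two compartments, near or far.
- tape_centre (a point): Centre of the black tape roll (57 mm across, 19 mm high, about 0.05 kg) lying loose in the other compartment.
- snips: End cutters with pink grips, 48 x 125 x 12 mm, lying left of the needle file, not part of the job. Origin under its middle.
- burnisher: Burnisher with black handle, 16 x 170 x 16 mm, lying behind the dock, not part of the job. Origin under its middle.
- needle_file: Needle file with black handle, 17 x 183 x 17 mm, lying close to the left of the dock, not part of the job. Origin under its middle.

How it is judged:
By the outcome, as a careful person would: the job done as asked, in the order asked, and still so for the second after the job is handed in, while the arm keeps its last pose, push and grip.
It also fails if it takes over 42 s, if anything falls off the work surface, if the arm or the gripper's body presses on something with over 40 N, if the wrist force passes 120 N, or if a joint passes its speed limit or range.

## Working session

There is one attempt and no reset: what is moved stays moved. The work goes in short steps, Python scripts to look and compute and a shell command to move; the robot and the scene stay as the last step left them, time stands still between calls to the robot, and variables do not carry over. Pictures are saved under pics/ and viewed, at most 10 in all, crops included, and the job is handed in when it is done.

```bash
mkdir -p pics; cat > h.py <<'E'
from bench import arm
import numpy as np, cv2
def pt(f,xy,z=None):
    K=f["mtx"];T=np.array(f["extrinsics"]);u,v=xy
    d=np.array([(u-K[0][2])/K[0][0],(v-K[1][2])/K[1][1],1.])
    if z is None:
        r,c=int(round(v)),int(round(u));w=f["z_map"][r-1:r+2,c-1:c+2];s=np.median(w[w>0]) 
    else:
        s=(z-T[2,3])/(T[:3,:3]@d)[2]
    return T[:3,:3]@(d*s)+T[:3,3]
def cloud(f,reg):
    K=f["mtx"];T=np.array(f["extrinsics"]);v,u=np.nonzero(reg&(f["z_map"]>0));s=f["z_map"][v,u]
    p=np.c_[(u-K[0][2])/K[0][0]*s,(v-K[1][2])/K[1][1]*s,s]
    return p@T[:3,:3].T+T[:3,3]
E
python3 - <<'E'
from h import *
np.set_printoptions(precision=4,suppress=True)
ims=[]
for c in ["scene","side","wrist"]:
    f=arm.grab_frame(c); im=f["pixels"].copy()
    for n,z in [("lock_grip",.054),("tray_grip",.104),("dock",0),("tin_centre",None),("tape_centre",None),("needle_file",0),("snips",0),("burnisher",0)]:
        for r in arm.mark_of(c,n)[:1]:
            print(c,n,round(r["p"],2),np.round(r["xy"]),pt(f,r["xy"],z))
            cv2.circle(im,tuple(int(x) for x in r["xy"]),3,(0,0,255),-1)
    for r in arm.silhouettes(c,"tray_grip")[:1]:
        p=cloud(f,r["region"]);q=p[p[:,2]>.108]
        if len(q)>20:
            m=cv2.minAreaRect((q[:,:2]*1000).astype(np.float32));print(c,"bar",m)
    for r in arm.silhouettes(c,"lock_grip")[:1]:
        p=cloud(f,r["region"]);q=p[p[:,2]>.064]
        if len(q)>5: print(c,"lock top",q.mean(0),cv2.minAreaRect((q[:,:2]*1000).astype(np.float32)))
    ims.append(im)
cv2.imwrite("pics/a.png",cv2.resize(np.hstack(ims[:2]),(800,300)));cv2.imwrite("pics/w.png",ims[2])
print(arm.observe())
E
```

```text
scene lock_grip 0.57 [311. 276.] [ 0.4965 -0.0316  0.054 ]
scene tray_grip 0.98 [258. 241.] [0.4768 0.0767 0.104 ]
scene dock 0.95 [258. 283.] [0.4724 0.0791 0.    ]
scene tin_centre 0.86 [272. 258.] [0.5123 0.0723 0.0402]
scene tape_centre 0.77 [244. 283.] [0.4428 0.091  0.016 ]
scene needle_file 0.8 [220. 266.] [0.47   0.1802 0.    ]
scene snips 0.75 [202. 250.] [0.4894 0.2514 0.    ]
scene burnisher 0.71 [296. 242.] [0.6312 0.0946 0.    ]
scene bar ((473.99310302734375, 77.52249145507812), (171.29368591308594, 34.684234619140625), 1.052673578262329)
scene lock top [ 0.4923 -0.0308  0.0676] ((493.79888916015625, -30.193805694580078), (22.619281768798828, 17.05105209350586), 85.60971069335938)
side lock_grip 0.89 [327. 208.] [ 0.4982 -0.0288  0.054 ]
side tray_grip 0.75 [318. 236.] [0.4714 0.0789 0.104 ]
side dock 0.59 [311. 263.] [0.4798 0.0743 0.    ]
side tin_centre 0.74 [320. 235.] [0.4685 0.0826 0.1142]
side tape_centre 0.91 [330. 265.] [0.4419 0.0686 0.0144]
side needle_file 0.94 [294. 306.] [0.466 0.177 0.   ]
side snips 0.76 [264. 330.] [0.4909 0.2475 0.    ]
side burnisher 
[... 616 characters left out ...]
6796875), (33.32624435424805, 105.93557739257812), 89.79998779296875)
wrist lock top [ 0.497  -0.0293  0.0692] ((495.77978515625, -30.093120574951172), (24.011079788208008, 15.966752052307129), 88.8653335571289)
{'time': 1.65, 'qpos': array([-0.0378,  0.116 ,  1.4416,  0.    ,  1.584 , -0.0378]), 'qvel': array([ 0.0021, -0.0007, -0.0021, -0.0004, -0.0009, -0.0003]), 'joint_torque': array([  0.0005, -73.1733, -63.2635,  -0.    ,   0.0008,   0.    ]), 'ee_pos': array([ 0.675 , -0.    ,  0.2313]), 'tool_rot': array([-3.1416, -0.    ,  1.5708]), 'ft_force': array([ 0.2973,  0.1492, -0.4333]), 'wrist_torque': array([-0.0106, -0.0124,  0.0642]), 'grasp_force': 0.0, 'finger_gap': 0.997761856539911}
```

View pics/a.png

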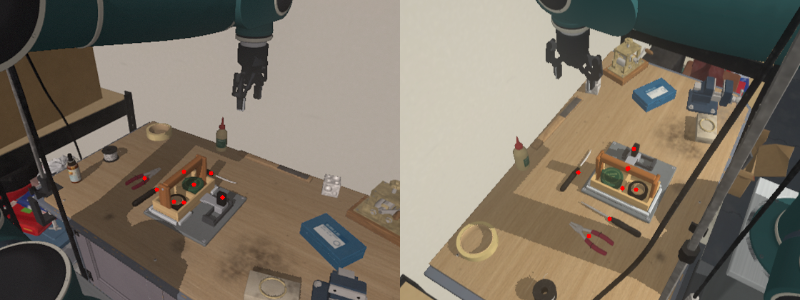

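View pics/w.png

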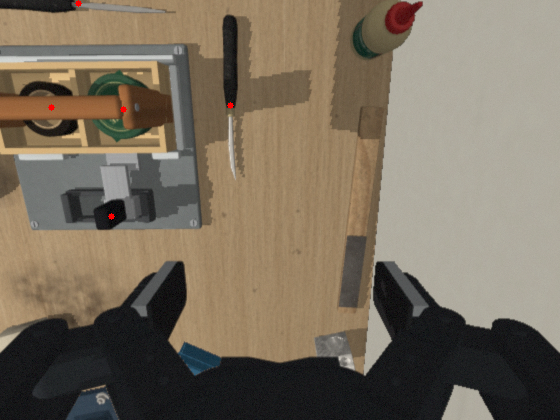

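The pictures show the dock square to the robot. The tray handle is at about (0.473, 0.078), and the lock grip (wrist image 111,217) is at about (0.496, -0.030), on the far side of its channel. The tin is in the far compartment and the tape in the near one. The fingers already close along x, which suits the lock grip, so I'm moving above it.

```bash
python3 -m creep '[[-2.24,-0.37,-1.4,0,0,0,1],[-2.24,-0.37,-1.4,0,0,0,1],[-2.24,-0.37,-1.4,0,0,0,1],[-2.24,-0.37,-1.4,0,0,0,1],[-2.24,-0.37,-1.4,0,0,0,0.3],[-2.24,-0.37,-1.4,0,0,0,0.2],[-2.24,-0.37,-1.4,0,0,0,0.2],[-2.24,-0.37,-1.4,0,0,0,0.2]]'
python3 - <<'E'
from h import *
np.set_printoptions(precision=4,suppress=True)
f=arm.grab_frame("wrist")
for n,z in [("lock_grip",.054),("tray_grip",.104),("dock",0)]:
    for r in arm.mark_of("wrist",n)[:1]: print(n,r["p"],r["xy"],pt(f,r["xy"],z))
for r in arm.silhouettes("wrist","lock_grip")[:1]:
    p=cloud(f,r["region"]);q=p[p[:,2]>.064];print(len(q),q.min(0),q.max(0),q.mean(0))
cv2.imwrite("pics/w2.png",f["pixels"]);o=arm.observe();print(o["time"],o["qpos"],o["ee_pos"],o["finger_gap"],o["joint_torque"])
E
```

```text
time: 2.65
ee_pos: [0.4951, -0.0297, 0.1189]
tool_rot: [3.141, 0.0, 1.571]
ft_force: [0.1, -0.5, -0.2]
finger_gap: 0.602
grasp_force: 0.0
lock_grip 0.87 [280.5, 223.9] [ 0.496  -0.0314  0.054 ]
tray_grip 0.55 [228.7, 34.8] [0.4725 0.0759 0.104 ]
832 [ 0.4871 -0.0409  0.0641] [ 0.5028 -0.0178  0.0721] [ 0.495  -0.0285  0.0696]
2.9 [-0.1109 -0.2283  1.9531  0.      1.4156 -0.1108] [ 0.4966 -0.0296  0.1201] 0.5986898433431533 [ -0.2315 -42.207  -59.5058  -0.0106   0.0404  -0.0099]
```

View pics/w2.png

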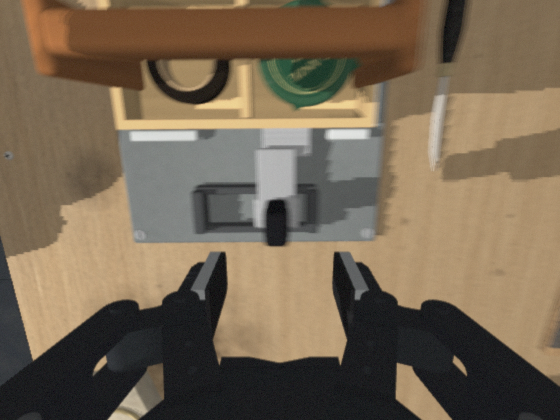

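The lock grip (276,222) sits midway between the part-open fingers. I'll descend and close on it.

```bash
python3 -m creep '[[-0.05,0,-2,0,0,0,0.2],[-0.05,0,-2,0,0,0,0.2],[0,0,-2,0,0,0,0.2],[0,0,-1.5,0,0,0,0.2],[0,0,-0.5,0,0,0,0.2],[0,0,0,0,0,0,-1],[0,0,0,0,0,0,-1],[0,0,0,0,0,0,-1]]'
python3 -m creep '[[0,0,0,0,0,0,-1],[-0.5,0,0,0,0,0,-1],[-0.7,0,0,0,0,0,-1],[-0.7,0,0,0,0,0,-1],[-0.7,0,0,0,0,0,-1],[-0.7,0,0,0,0,0,-1]]'
```

```text
time: 3.9
ee_pos: [0.4952, -0.0297, 0.0401]
tool_rot: [3.14, 0.0, 1.571]
ft_force: [-1.3, 0.4, 4.9]
finger_gap: 0.175
grasp_force: 58.9
time: 4.65
ee_pos: [0.4622, -0.0299, 0.0401]
tool_rot: [3.14, 0.001, 1.571]
ft_force: [2.1, -3.1, 5.3]
finger_gap: 0.172
grasp_force: 59.2
```

```bash
python3 -m creep '[[-0.5,0,0,0,0,0,-1],[-0.3,0,0,0,0,0,-1],[-0.2,0,0,0,0,0,-1],[0,0,0,0,0,0,-1]]'
python3 -m creep '[[-0.2,0,0,0,0,0,-1],[-0.1,0,0,0,0,0,-1],[0,0,0,0,0,0,-1]]'
```

```text
time: 5.15
ee_pos: [0.4551, -0.0299, 0.0403]
tool_rot: [3.132, 0.001, 1.571]
ft_force: [38.5, -3.4, -17.6]
finger_gap: 0.174
grasp_force: 59.3
time: 5.52
ee_pos: [0.4545, -0.03, 0.0406]
tool_rot: [3.125, 0.001, 1.571]
ft_force: [66.1, -2.7, -34.5]
finger_gap: 0.179
grasp_force: 59.1
```

Force jumped to 66 N at the end stop, so the lock is fully open. I'll ease the push off and release.

```bash
python3 -m creep '[[0.5,0,0,0,0,0,-1],[0,0,0,0,0,0,-1],[0,0,0,0,0,0,0.1],[0,0,0,0,0,0,0.1],[0,0,0,0,0,0,0.1],[0,0,2,0,0,0,0.1],[0,0,4,0,0,0,0.1],[0,0,5,0,0,0,0.3]]'
python3 -m creep '[[0.3,1,5,0,0,10,0.6],[0.3,1,3,0,0,10,1],[0.3,1,1,0,0,10,1],[0.3,1,0,0,0,10,1],[0.3,1,0,0,0,10,1],[0.3,1,0,0,0,10,1],[0.3,1,0,0,0,10,1],[0,1,0,0,0,10,1]]'
python3 - <<'E'
from h import *
np.set_printoptions(precision=4,suppress=True)
ims=[]
for c in ["wrist","scene","side"]:
    f=arm.grab_frame(c)
    for n,z in [("lock_grip",.054),("tray_grip",.104)]:
        for r in arm.mark_of(c,n)[:1]: print(c,n,r["p"],r["xy"],pt(f,r["xy"],z))
    for r in arm.silhouettes(c,"lock_grip")[:1]:
        p=cloud(f,r["region"]);q=p[p[:,2]>.064]
        if len(q):print(len(q),q.min(0),q.max(0),q.mean(0))
    for r in arm.silhouettes(c,"tray_grip")[:1]:
        p=cloud(f,r["region"]);q=p[(p[:,2]>.1135)&(p[:,2]<.12)]
        if len(q)>20:print("bar",cv2.minAreaRect((q[:,:2]*1000).astype(np.float32)),q.mean(0))
    ims.append(f["pixels"])
cv2.imwrite("pics/w3.png",ims[0]);cv2.imwrite("pics/s3.png",cv2.resize(np.hstack(ims[1:]),(800,300)))
o=arm.observe();print(o["time"],o["qpos"],o["ee_pos"],o["tool_rot"],o["joint_torque"])
E
```

```text
time: 6.52
ee_pos: [0.4531, -0.0295, 0.1498]
tool_rot: [-3.14, -0.0, 1.571]
ft_force: [1.0, 0.1, -0.5]
finger_gap: 0.652
grasp_force: 0.0
time: 7.52
ee_pos: [0.4748, 0.0507, 0.2392]
tool_rot: [-3.142, -0.0, 2.973]
ft_force: [-0.5, -0.3, -0.5]
finger_gap: 0.999
grasp_force: 0.0
wrist lock_grip 0.61 [203.9, 183.1] [ 0.4594 -0.0279  0.054 ]
wrist tray_grip 0.56 [304.9, 195.3] [0.4772 0.0732 0.104 ]
375 [ 0.4477 -0.0421  0.064 ] [ 0.4638 -0.0188  0.0719] [ 0.4552 -0.0297  0.0695]
bar ((473.569091796875, 76.78995513916016), (165.3273468017578, 30.264638900756836), 1.1392414569854736) [0.4673 0.0761 0.1157]
scene lock_grip 0.78 [299.7, 288.0] [ 0.458 -0.032  0.054]
93 [ 0.4468 -0.0417  0.0642] [ 0.4633 -0.0175  0.0702] [ 0.454  -0.0307  0.0676]
bar ((473.55548095703125, 76.4408950805664), (149.91525268554688, 17.39244270324707), 0.7648419141769409) [0.4698 0.0766 0.1145]
side lock_grip 0.69 [349.2, 217.2] [ 0.4492 -0.0292  0.054 ]
side tray_grip 0.83 [318.6, 236.5] [0.471  0.0794 0.104 ]
71 [ 0.4463 -0.0407  0.0642] [ 0.4625 -0.0167  0.0701] [ 0.4541 -0.0284  0.0669]
bar ((474.005859375, 78.84977722167969), (19.87342071533203, 152.22750854492188), 88.78498840332031) [0.4733 0.0788 0.1147]
8.275 [ 0.0522 -0.3262  1.837  -0.      1.6308 -1.3437] [0.4748 0.0503 0.2393] [-3.1416 -0.      2.9667] [ -0.051  -36.1486 -63.5427  -0.0017   0.0006   0.0115]
```

View pics/w3.png

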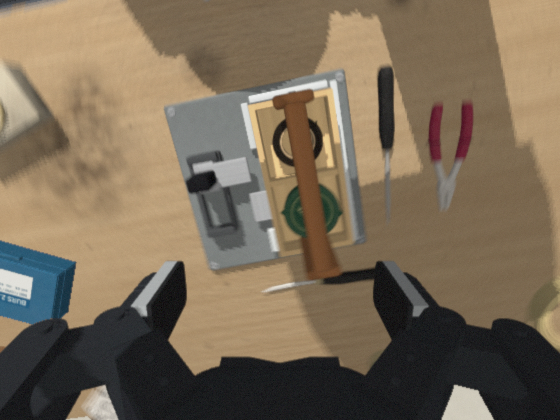

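View pics/s3.png

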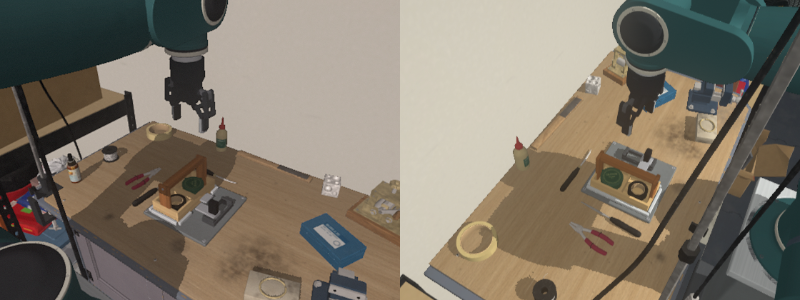

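The lock grip now shows at (203,182), 40 mm nearer the robot. Nothing else has moved. I'll zoom in to check it's really against the stop.

```bash
python3 - <<'E'
import cv2,numpy as np
a=cv2.imread("pics/w3.png")
M=cv2.getRotationMatrix2D((205,190),-10,1);r=cv2.warpAffine(a,M,(560,420))[130:250,150:290]
b=cv2.imread("pics/w2.png")[130:250,140:350]
cv2.imwrite("pics/z.png",np.hstack([cv2.resize(x,None,fx=f,fy=f,interpolation=2)[:360] for x,f in((r,3),(cv2.resize(b,(210,120)),1.8))] if 0 else [cv2.resize(r,(420,360),interpolation=2),cv2.resize(b,(380,360*1),interpolation=2)]))
E
```

```text
(no output)
```

View pics/z.png

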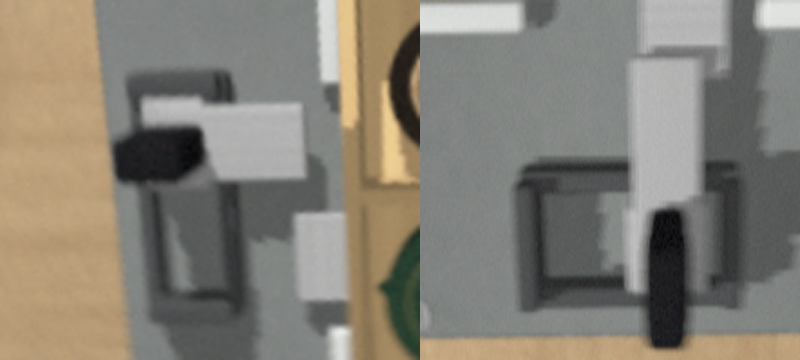

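The left half shows the carriage flush against the near end stop, with the tongue clear of the tab, so the lock is open. Now the tray: go over the bar, align and descend.

```bash
python3 -m creep '[[0.1,0.9,0,0,0,5,1],[0.2,0.9,0,0,0,5.3,1],[0.2,0.9,0,0,0,0,1],[0,0,0,0,0,0,1],[0,0,-3,0,0,0,1],[0,0,-2,0,0,0,1]]'
python3 - <<'E'
from h import *
np.set_printoptions(precision=4,suppress=True)
o=arm.observe();print(o["qpos"],o["joint_torque"],o["tool_rot"])
f=arm.grab_frame("wrist")
for r in arm.silhouettes("wrist","tray_grip")[:1]:
    p=cloud(f,r["region"]);q=p[(p[:,2]>.111)&(p[:,2]<.12)&(abs(p[:,0]-.474)<.06)]
    print(len(q),q.min(0),q.max(0),np.polyfit(q[:,0],q[:,1],1)*[57.3,1],q.mean(0))
E
```

```text
time: 9.02
ee_pos: [0.4795, 0.0772, 0.188]
tool_rot: [-3.141, -0.001, -3.138]
ft_force: [0.7, 0.7, -0.2]
finger_gap: 1.001
grasp_force: 0.0
[ 0.1071 -0.2919  1.8929 -0.0001  1.5413 -1.4676] [  0.1625 -39.5509 -64.7888   0.0024   0.5518   0.0153] [-3.1414 -0.0007 -3.1377]
4056 [0.414  0.0669 0.1112] [0.5339 0.0855 0.1186] [0.4452 0.0726] [0.4692 0.0763 0.1156]
```

```bash
python3 -m creep '[[0,-0.05,-3,0,0,0,1],[0,0,-3,0,0,0,1],[0,0,-2.5,0,0,0,1],[0,0,-1.2,0,0,0,1],[0,0,-0.6,0,0,0,1],[0,0,0,0,0,0,1],[0,0,0,0,0,0,-0.5],[0,0,0,0,0,0,-0.6]]'
python3 -m creep '[[0,0,0,0,0,0,-0.8],[0,0,0,0,0,0,-1],[0,0,0,0,0,0,-1],[0,0,0,0,0,0,-1]]'
```

```text
time: 10.12
ee_pos: [0.4801, 0.0769, 0.0869]
tool_rot: [3.142, 0.001, -3.136]
ft_force: [-0.0, 0.5, -1.0]
finger_gap: 0.604
grasp_force: 0.0
time: 10.62
ee_pos: [0.4799, 0.0768, 0.0866]
tool_rot: [-3.141, 0.0, -3.136]
ft_force: [-0.6, -2.9, 4.0]
finger_gap: 0.197
grasp_force: 60.0
```

Firm grip, with little side force. I'll start lifting slowly.

```bash
python3 -m creep '[[0,0,0.2,0,0,0,-1],[0,0,0.3,0,0,0,-1],[0,0,0.4,0,0,0,-1],[0,0,0.5,0,0,0,-1],[0,0,0.5,0,0,0,-1],[0,0,0.4,0,0,0,-1],[0,0,0.2,0,0,0,-1],[0,0,0,0,0,0,-1]]'
```

```text
time: 11.62
ee_pos: [0.4798, 0.0769, 0.1114]
tool_rot: [3.142, 0.0, -3.136]
ft_force: [-0.2, -0.5, -6.4]
finger_gap: 0.197
grasp_force: 58.8
```

```bash
python3 -m creep '[[0,0,0.5,0,0,0,-1],[0,0,1,0,0,0,-1],[0,0,1.2,0,0,0,-1],[0,0,1.2,0,0,0,-1],[0,0,1.2,0,0,0,-1],[0,0,1.2,0,0,0,-1],[0,0,1.2,0,0,0,-1],[0,0,1.2,0,0,0,-1]]'
python3 -m creep '[[0,0,1,0,0,0,-1],[0,0,0.8,0,0,0,-1],[0,0,0.5,0,0,0,-1],[0,0,0.2,0,0,0,-1],[0,0,0,0,0,0,-1],[0,0,0,0,0,0,-1],[0,0,0,0,0,0,-1],[0,0,0,0,0,0,-1]]'
python3 -m creep '[[0,0,0,0,0,0,-1],[0,0,0,0,0,0,-1],[0,0,0,0,0,0,-1],[0,0,0,0,0,0,-1],[0,0,0,0,0,0,-1],[0,0,0,0,0,0,-1],[0,0,0,0,0,0,-1],[0,0,0,0,0,0,-1]]'
python3 -m creep '[[0,0,0,0,0,0,-1],[0,0,0,0,0,0,-1],[0,0,0,0,0,0,-1],[0,0,0,0,0,0,-1],[0,0,0,0,0,0,-1],[0,0,0,0,0,0,-1],[0,0,0,0,0,0,-1],[0,0,0,0,0,0,-1]]'
python3 - <<'E'
from h import *
ims=[arm.grab_frame(c) for c in ["scene","side"]]
for f,c in zip(ims,["scene","side"]):
    for r in arm.silhouettes(c,"tray_grip")[:1]:
        p=cloud(f,r["region"]);print(c,p[:,2].min(),np.percentile(p[:,2],[1,5]))
    for r in arm.silhouettes(c,"lock_grip")[:1]:
        p=cloud(f,r["region"]);q=p[p[:,2]>.064];print(c,q.mean(0) if len(q) else None)
cv2.imwrite("pics/s4.png",np.hstack([cv2.resize(f["pixels"][100:400,130:430],(400,400)) for f in ims]))
E
```

```text
time: 12.62
ee_pos: [0.4798, 0.0769, 0.1991]
tool_rot: [-3.142, 0.0, -3.136]
ft_force: [0.6, 0.6, -4.8]
finger_gap: 0.201
grasp_force: 58.8
time: 13.62
ee_pos: [0.4798, 0.0769, 0.2232]
tool_rot: [-3.142, -0.0, -3.136]
ft_force: [-0.2, -0.6, -6.0]
finger_gap: 0.201
grasp_force: 58.8
time: 14.62
ee_pos: [0.4798, 0.0769, 0.2233]
tool_rot: [-3.142, -0.0, -3.136]
ft_force: [0.8, 0.1, -5.2]
finger_gap: 0.201
grasp_force: 58.8
time: 15.62
ee_pos: [0.4798, 0.0769, 0.2233]
tool_rot: [3.142, 0.0, -3.136]
ft_force: [-0.2, -0.0, -5.7]
finger_gap: 0.2
grasp_force: 58.8
scene -0.0036287775706800307 [0.14640879 0.1516963 ]
scene [ 0.45366863 -0.03069284  0.06764173]
side -0.005416108967095878 [0.14676366 0.15045541]
```

View pics/s4.png

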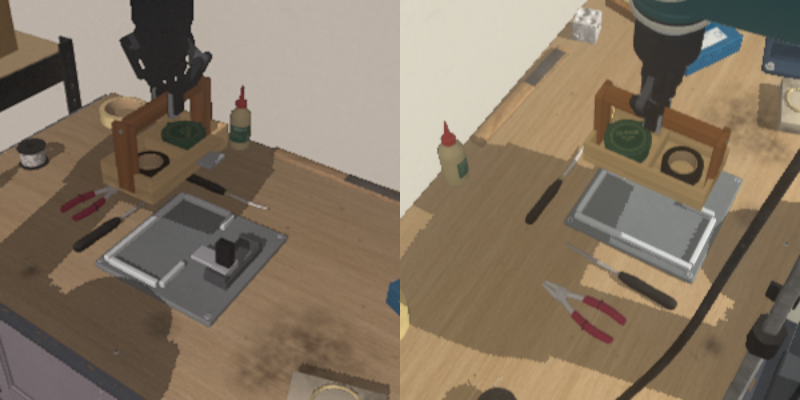

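The tray is level about 14 cm above the dock, with the tin and tape still in it. The lock is open at x = 0.454 and the other tools haven't moved. It has been held still for over 2 s, so I'm handing in.

```bash
python3 -c "from bench import arm;print(arm.job_done())"
```

```text
the job is handed in; nothing more can be done
None
```

I slid the lock open to its end stop, lifted the tray level about 14 cm over the dock with the tin and tape roll still in it, held it still for over two seconds, and handed the job in with it still in the air; the other tools look undisturbed in the last pictures, and no verdict came back.

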